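Load the twine canister and hold its lid at the half mark

ROBOT

A 6-joint arm with a two-finger parallel gripper is mounted at the origin on the work surface. World frame = base frame: x ahead of the robot, y to its left, z up, the work surface at z = 0. Lengths are in m, angles in rad, forces in N, time in s.
With the tool pointing down it reaches from about 0.4 to 0.825 m from the base axis. Payload 7 kg.
Tool frame: the origin (TCP) lies between the finger pads; the fingertips stand 22 mm ahead of it and the grasp point (between the pads) lies 3 mm ahead of it (arm.tip_reach is the distance from the TCP to the fingertips, in m); z points along the fingers, y is the line along which they close (so a half turn about z gives the same grasp; the last joint's range is limited). The gripper opens to 88 mm and grips with 3 to 60 N. Pads are 19 mm wide; open, the fingers measure 130 mm over their backs; the gripper's body (78 mm by 193 mm) begins 47 mm behind the grasp point.
Start: joints at [1.619, 0.359, 0.012, 0, -1.224, -0.288], TCP at [0.16, 0.656, 0.225] pointing down, gripper open.
Joint ranges: [-3.07, 3.07], [-1.43, 2.12], [-1.02, 1.25], [-3.03, 1.67], [-3.05, -0], [-3.03, 3.03]. Speed limits (rad/s): [2.39, 2.39, 3.01, 3.14, 3.14, 3.14].

INTERFACE

Orientations are given as [roll, pitch, yaw] about the fixed x, y, z axes, in that order (R = Rz(yaw) Ry(pitch) Rx(roll)).
In Python, from station import arm, viewer gives the robot as it stands. The module is installed in compiled form; this text tells all that it offers.
- The arm moves only by the tool apply_moves, never from a script. Its argument "commands" is a list that holds one entry, the list of rows, each a list of 5 numbers: the closure, from -1 (fully open) to 1 (shut), then the shift along the world's x, y, z as a fraction of full scale, then the turn about the world's z as a fraction of full scale. In form: [[[fingers, tx, ty, tz, yaw], ...]]. A call has 1 to 12 rows; each row shifts and turns the commanded pose from where the row before left it; what a row does not reach is not made up. Full scale, the value 1, is 20 cm for a shift and pi rad for a turn. A row lasts 1/10 s, in which the tool goes at most 50 mm and 8.59 degrees, less where a joint would pass 70% of its speed; a pose out of reach is approached as far as the arm can. A call with a number of a shift or a turn outside -1 to 1 is refused whole. A call with a gripper value outside its range is refused whole. The fingers move at their own pace and stop on an object; "force" is the grip in N (left out, the last holds). Time passes only in rows, so rows that do not move let the fingers close. It gives the time, the measured TCP pose, the force, the opening and the grip force at its end, in the units of the state.
- arm.get_state(): the state, without advancing time (a new reading comes with each control period).
- viewer.grab_frame(name): name is "side" or "top" or "wrist"; returns a dict with "image" (384x512x3 uint8, blue, green, red), "mtx" (3x3 intrinsics, pixels), "rvec" (rotation vector, rad) and "tvec" (3), from world to camera coordinates, as OpenCV has them. Camera axes: x right, y down, z forward; pixel columns grow to the right and rows downward; lengths in m; the calibration is good to about 2 mm. A picture is of the moment at which its call begins. There is no depth.
- arm.job_done(): hands the job in; it is judged then, once.
The state is a dict: "t": time; "q": joint angles; "qd": joint speeds; "joint_efforts": joint torques, N m; "eef_pos": TCP position; "ee_rot": TCP orientation; "force": force on the tool from outside, world axes, zero at the start; "moment": the same for the moment, N m; "width": finger opening in m; "gripper_force": force on a finger pad.
Only numpy, scipy, OpenCV 4.12 (cv2) and the standard library are available. Lean on these libraries where they do the work, as an engineer would, in place of code of your own. Each camera call takes 0.05 s, during which the arm holds its last target. There are 200 camera calls.

TASK

Lift the bobbin of twine straight up off its post and stand it upright on the floor of the grey canister, let go of it, then push the green bayonet lid in with its white pointers at the white marks until its flange lies flat on the rim. Twist the lid clockwise (seen from above) until its pointers are at the green half marks, where the shutter opens the side window, never on to the lock at the red marks, and finish while still holding the lid there against its return spring so that a helper can fish out the twine end. Leave the spice jars where they are.

Things in the scene. Friction and masses are not known exactly. Their poses are not given: they have to be found in the camera images.
- canister: Fixed grey round canister, 116 mm outside, 106 mm inside diameter, 112 mm high; origin at the centre of its underside, z up. A black ledge outside (138 mm diameter, 97 mm up) has white marks at +x and -x (the slots), green marks 30 degrees clockwise of them (half turn) and red ones 60 degrees clockwise (lock). Orange shutter and dark window are for looks.
- canister_floor (a point): Centre of the canister's inner floor, 6 mm above the table.
- canister_mouth (a point): Centre of the canister's mouth, level with the rim, 112 mm above the table. An aluminium collar in the top 8 mm narrows the mouth to 90 mm diameter; two slots 24 mm wide (out to the 106 mm wall) pass through it at the canister's +x and -x sides. Under the collar the lid's lugs turn clockwise only, 60 degrees at most.
- shutter (a joint): Turn of the sprung shutter ring in rad, 0 to 0.94, growing as the lid turns clockwise. The lugs meet it about 0.12 rad from mid-slot, so it reads about 0.41 with the lid at the half mark; beyond 0.72 (lid at about 48 degrees) the lock has clicked. The spring takes about 0.08 N m at the half mark and turns a released lid back.
- lid: Loose green lid, 150 g, on the table; origin at the centre of its underside, z up. Plug 85 mm diameter (80 at the foot), 18 mm deep; at its foot two lugs 14 mm wide, 8 mm thick reach 50.5 mm from the axis at +x and -x, below white pointers (a half turn is the same). Flange 112 mm diameter, 18 to 24 mm up. Grip bar on top. Seated, its origin is 94 mm above the table.
- lid_grip (a point): Point on the lid's axis inside the grip bar, 47 mm above the lid's underside. The bar is 64 mm long (lid's x), 18 mm wide (lid's y) and stands from 24 to 58 mm above the underside; pinch it across its width.
- post: Fixed post: wooden base disc 84 mm diameter, 10 mm thick, with an upright steel pin of 14 mm diameter, tip 80 mm above the table; origin at the centre of its underside.
- bobbin: Loose bobbin, 140 g: brown twine wound to 64 mm diameter, 0 to 50 mm high, on a cardboard tube 30 mm outside, 20 mm inside, 84 mm long; origin at the centre of its underside, z up. It stands on the post's base, pin in the tube. On the canister's floor its top is 90 mm above the table, below the lid's plug.
- bobbin_tube (a point): Point on the bobbin's axis 76 mm above its underside, in the bare tube end (50 to 84 mm): grip the 30 mm tube here. Open the fingers only about 12 mm wider than the tube to let go inside the canister's mouth.
- paprika: Bystander: spice jar with red cap, 48 mm diameter, 105 mm high, brown-red; origin at the centre of its underside.
- herbs: Bystander: amber glass jar with black cap, 66 mm diameter, 95 mm high; origin at the centre of its underside.
- cinnamon: Bystander: spice jar with brown cap, 48 mm diameter, 85 mm high; origin at the centre of its underside.
There are look-alikes about, which are no part of the job. Several things have the shape of the lid; the one meant has the colours described above.

How it is judged:
On the way, in this order (a step that is already met when the one before it is completed fails the run):
1. the bobbin is lifted clear of the post's tip, upright (within 0.35 rad) (z of bobbin in the frame of post above 0.082 m and angle between bobbin's own z axis and vertical below 0.35 rad), for 0.1 s.
2. the bobbin stands upright on the canister's floor, let go (horizontal distance between bobbin and canister_floor below 0.028 m and z of bobbin in the frame of canister_floor between -0.004 and 0.006 m and angle between bobbin's own z axis and vertical below 0.12 rad and linear speed of bobbin below 0.03 m/s and contact force between the fingers and bobbin below 0.1 N), for 0.2 s.
3. the lid is seated on the rim near the white marks (shutter below 0.2 rad) (horizontal distance between lid and canister below 0.005 m and z of lid in the frame of canister between 0.091 and 0.097 m and angle between lid's own z axis and vertical below 0.06 rad and value of joint shutter below 0.2 rad), for 0.1 s.
At the end, for the whole second after the job is handed in: Fingers hold the lid (over 2 N); it is on the rim (height 3 mm, centre 5 mm, tilt 0.06 rad), still, 0.38 to 0.67 rad clockwise of the slots, shutter at 0.2 to 0.62 rad; bobbin upright (0.12 rad) on the canister floor, within 28 mm of centre; jars within 20 mm of their starts (horizontal distance between bobbin and canister_floor below 0.028 m and z of bobbin in the frame of canister_floor between -0.004 and 0.006 m and angle between bobbin's own z axis and vertical below 0.12 rad and linear speed of bobbin below 0.03 m/s and horizontal distance between lid and canister below 0.005 m and z of lid in the frame of canister between 0.091 and 0.097 m and angle between lid's own z axis and vertical below 0.06 rad and distance of each of paprika, herbs, cinnamon from where it was at the start of the episode below 0.02 m and angle between the x axis of lid and the x axis of canister, either way round between 0.38 and 0.67 rad and value of joint shutter between 0.2 and 0.62 rad and angular speed of lid below 0.3 rad/s and contact force between the fingers and lid above 2 N); the arm keeps its last pose, push and grip.
It fails at once if the lid is turned on to the lock (shutter beyond 0.72 rad) (value of joint shutter above 0.72 rad).
It fails at once if a spice jar is pushed more than 20 mm or tipped (distance of any of paprika, herbs, cinnamon from where it was at the start of the episode above 0.02 m or angle between any of paprika, herbs, cinnamon's own z axis and vertical above 0.3 rad).
It also fails if it takes over 58 s, if anything falls off the work surface, if the arm or the gripper's body presses on something with over 40 N, if the wrist force passes 120 N, or if a joint passes its speed limit or range.

## Working session

There is one attempt and no reset: what is moved stays moved. The work goes in short steps, Python scripts to look and compute and a tool call to move; the robot and the scene stay as the last step left them, time stands still between calls to the robot, and variables do not carry over. Pictures are saved under pics/ and viewed, at most 10 in all, crops included, and the job is handed in when it is done.

Besides the shell and the picture viewer there is one more tool, called as name(argument=value, ...) on one line, values as JSON. apply_moves: Moves the arm, as the interface text tells. Shift numbers are shares of 20 cm and turn numbers shares of pi rad, none past 1 either way. Its arguments: {"type":"object","properties":{"commands":{"type":"array","items":{"type":"array","items":{"type":"array","items":{"type":"number"}}}},"force":{"type":"number"}},"required":["commands"]}

```bash
mkdir -p pics; cat > h.py <<'E'
import numpy as np, cv2
from station import arm, viewer
def grab(n):
    f=viewer.grab_frame(n); R=cv2.Rodrigues(np.array(f["rvec"],float))[0]; t=np.array(f["tvec"],float).ravel()
    return dict(im=np.array(f["image"]),K=np.array(f["mtx"],float),R=R,t=t,C=-R.T@t)
def ray(f,p):
    d=f["R"].T@np.linalg.inv(f["K"])@np.array([p[0],p[1],1.0]); return f["C"],d/np.linalg.norm(d)
def onplane(f,p,z):
    C,d=ray(f,p); return C+d*(z-C[2])/d[2]
def cross(f,p,g,q):
    C,d=ray(f,p);D,e=ray(g,q); A=np.stack([d,-e],1); s=np.linalg.lstsq(A,D-C,rcond=None)[0]
    a=C+d*s[0];b=D+e*s[1]; return (a+b)/2,np.linalg.norm(a-b)
def proj(f,X):
    c=f["R"]@np.array(X,float)+f["t"]; u=f["K"]@c; return u[:2]/u[2]
def blobs(f,lo,hi,amin=30):
    m=cv2.inRange(cv2.cvtColor(f["im"],cv2.COLOR_BGR2HSV),np.array(lo),np.array(hi))
    n,l,s,c=cv2.connectedComponentsWithStats(m); return [(s[i].tolist(),c[i].round(1).tolist()) for i in range(1,n) if s[i][4]>amin],l
E
python3 - <<'E'
from h import *
for n in("top","side","wrist"):
    f=grab(n); cv2.imwrite(f"pics/{n}0.png",f["im"]); print(n,f["C"].round(3),f["K"][0,0],f["R"].round(2).tolist())
s=arm.get_state(); print(s["t"],s["ee_rot"],s["width"],s["eef_pos"])
a=cv2.imread("pics/top0.png");b=cv2.imread("pics/side0.png")
cv2.imwrite("pics/both0.png",cv2.resize(a,(800,600)))
cv2.imwrite("pics/sideb0.png",cv2.resize(b,(800,600)))
E
```

```text
top [ 0.454 -0.052  1.438] 421.6606481887572 [[0.03, -1.0, 0.02], [-1.0, -0.03, -0.04], [0.04, -0.02, -1.0]]
side [0.18  0.725 0.872] 471.03931386469367 [[-0.93, -0.38, 0.0], [-0.26, 0.63, -0.74], [0.28, -0.68, -0.68]]
wrist [0.23  0.639 0.385] 308.9375498328103 [[-0.24, -0.97, 0.0], [-0.94, 0.23, 0.26], [-0.25, 0.06, -0.97]]
0.15 [ 3.14036107e+00 -1.22899506e-04 -2.39906493e-01] 0.08767183143216799 [0.16025259 0.6553297  0.224058  ]
```

View pics/both0.png

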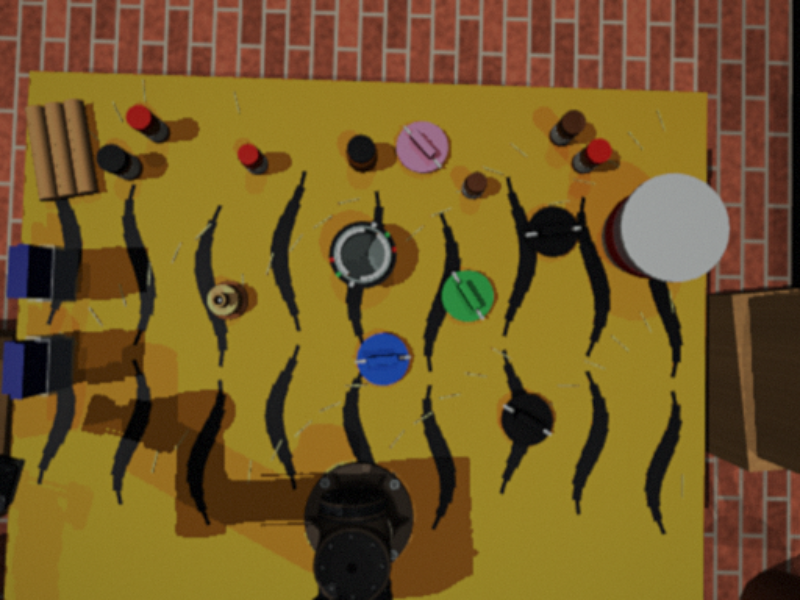

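View pics/sideb0.png

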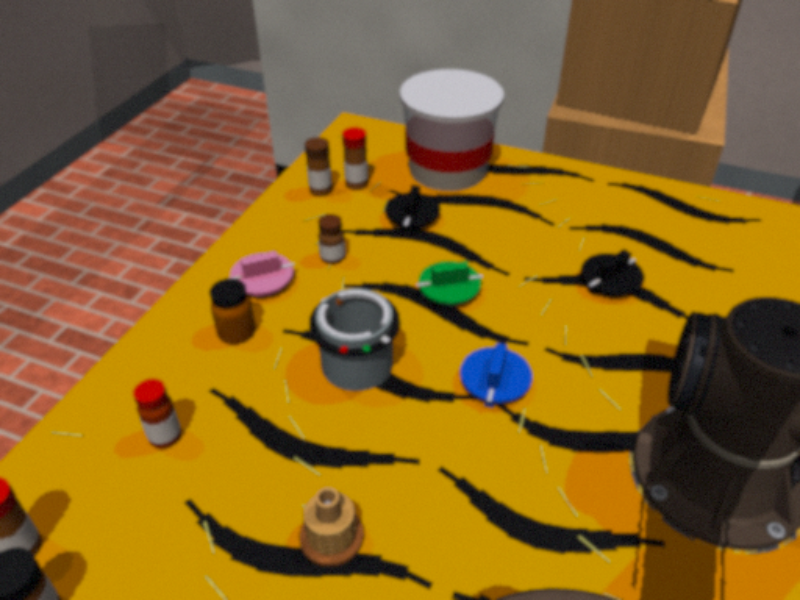

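The top view (800x600 px) shows the bobbin at (224,299), the canister at (362,253) and the green lid at (468,296). In the side view the tube top is at (329,497), the canister mouth at about (355,312) and the lid at (450,280). Black, blue and pink lids are the look-alikes.

```bash
cat > m.py <<'E'
from h import *
E
python3 - <<'E'
from h import *
t=grab("top");s=grab("side"); k=1/1.5625
P=lambda x,y:((x+.5)*k-.5,(y+.5)*k-.5)
for n,a,b in(("tube",(225,299),(329,497)),("canmouth",(363,252),(354,310)),("lidgrip",(470,292),(450,268))):
    X,e=cross(t,P(*a),s,P(*b)); print(n,X.round(4),round(e,4))
for n,f in(("top",t),("side",s)):
    b,l=blobs(f,(50,120,40),(75,255,255),60); print(n,b)
print(onplane(t,P(225,299),.094),onplane(t,P(363,252),.112),onplane(t,P(468,296),.024))
for n,p in (("pap",(250,156)),("herbs",(361,150)),("cin",(475,184))): print(n,onplane(t,P(*p),.09).round(3))
E
```

```text
tube [0.4591 0.2839 0.0773] 0.0024
canmouth [0.5584 0.0008 0.1169] 0.0023
lidgrip [ 0.484  -0.2249  0.0498] 0.0053
top [([282, 173, 34, 33, 828], [298.5, 188.9])]
side [([269, 168, 38, 28, 810], [287.3, 181.2])]
[0.45792256 0.27929743 0.094     ] [0.55987824 0.0014669  0.112     ] [ 0.47843789 -0.22317961  0.024     ]
pap [0.753 0.24  0.09 ]
herbs [0.772 0.012 0.09 ]
cin [ 0.709 -0.224  0.09 ]
```

apply_moves(commands=[[[-1,0.124,-0.156,0,0],[-1,0.124,-0.156,0,0],[-1,0.124,-0.156,0,0],[-1,0.124,-0.156,0,0],[-1,0.124,-0.156,0,0],[-1,0.124,-0.156,0,0],[-1,0.124,-0.156,0,0],[-1,0.124,-0.156,0,0],[-1,0.124,-0.156,0,0],[-1,0.124,-0.156,0,0],[-1,0.124,-0.156,0,0],[-1,0.124,-0.156,0,0]]], force=25)

```text
t: 1.45
eef_pos: [0.4586, 0.2799, 0.225]
ee_rot: [-3.141, -0.0, -0.24]
force: [0.3, 0.3, 0.4]
width: 0.0873
gripper_force: 0.0
```

```bash
python3 - <<'E'
from h import *
s=arm.get_state(); print(s["t"],s["eef_pos"],s["ee_rot"],s["force"])
w=grab("wrist"); np.save("pics/w1.npy",w,allow_pickle=True); cv2.imwrite("pics/w1.png",w["im"])
print(w["C"],[proj(w,(.458,.281,z)).round(1) for z in(.0,.06,.094)])
E
```

```text
1.45 [0.45864378 0.27985269 0.22495897] [-3.14123341e+00 -1.47174568e-04 -2.39563505e-01] [0.28446929 0.28105337 0.40840213]
[0.52800432 0.26298573 0.38561037] [array([254. , 160.4]), array([253.9, 170.7]), array([253.8, 178.3])]
```

View pics/w1.png

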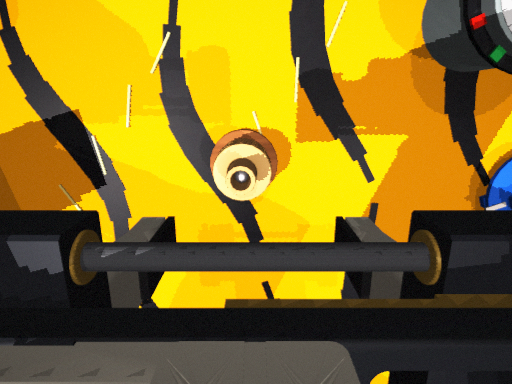

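The wrist view shows the bobbin's tube end, with its dark hole and bright pin tip, at about (241,179). The canister's red and green marks are at (478,21) and (498,54).

```bash
cat >> h.py <<'E'
def hole(f,c,r=16,thr=90):
    "centre of the dark ring (tube's bore) near pixel c, filled"
    x,y=map(int,c); g=cv2.cvtColor(f["im"],cv2.COLOR_BGR2GRAY)[y-r:y+r+1,x-r:x+r+1]
    cs,_=cv2.findContours((g<thr).astype(np.uint8),cv2.RETR_EXTERNAL,cv2.CHAIN_APPROX_NONE)
    c0=max(cs,key=cv2.contourArea); e=cv2.minEnclosingCircle(c0); m=cv2.moments(c0)
    return np.array([m["m10"]/m["m00"]+x-r,m["m01"]/m["m00"]+y-r]),e[1],cv2.boundingRect(c0)
E
python3 - <<'E'
from h import *
w=np.load("pics/w1.npy",allow_pickle=True).item()
p,r,b=hole(w,(241,179)); print(p,r,b,onplane(w,p,.094))
t=grab("top"); q,r2,b2=hole(t,(144,191),8,110); print(q,r2,b2,onplane(t,q,.094)); print(cross(w,p,t,q))
print(proj(t,onplane(w,p,.094)))
g=cv2.cvtColor(w["im"],cv2.COLOR_BGR2GRAY); print(g[179,205:280:2]); print(g[150:205:2,241])
g=cv2.cvtColor(t["im"],cv2.COLOR_BGR2GRAY); print(g[184:199,136:153])
E
```

```text
[239.43323727 181.98847262] 9.588571548461914 (6, 9, 19, 18) [0.45769448 0.29550137 0.094     ]
[144.81777778 190.43925926] 11.31380844116211 (0, 0, 17, 17) [0.46035428 0.27623198 0.094     ]
(array([0.45635397, 0.29035444, 0.06944398]), np.float64(0.01782990633211242))
[138.68872314 191.11587047]
[ 66  69  70  65  71 245 246 245 244 244 232 235 236  63  55  49  77 237
 252 212  88  54  57 232 240 157 156 162 165 187 241 241 229  86 125 216
 217 219]
[243 242 242 230  98  68  66  66 215 237 196 116 216 253 252 218  62  66
  65  71 133 238 239 235 239 175  41  37]
[[ 13  12  17  14  15  20  19  22  28  23  15   9  12  12  16  11  16]
 [ 17  15  12  14  13  15  14  14  16  14   9  11  15  10  10  14  16]
 [ 54  40  37  30  18  12  14  15  14  16   9  11  10  14   9   8  15]
 [113  89  85  65  52  50  39  23  13  14  16  12  12  17  15  17  19]
 [139 120 100  83  85  96  93  51  20  11  18  13  18  13  17  16  19]
 [134 100  66  51  58  87 114  76  29   9  16  16  16  18  17  17  18]
 [112  62  30  35  62  74  94  71  27  13  10  14  12  13  14  16  15]
 [ 94  39  17  69 123 109  71  45  23  13  13  11  13  13  18  17  18]
 [ 94  32  18  73 135 114  64  30  14  13  13  14  12  17  15  15  13]
 [115  53  15  38  80  77  49  20  15  21  16  13  13  17  18  11  17]
 [134  95  62  49  58  69  44  17  16  19  13  16  17  18  18  14  19]
 [139 131 120 113 110  91  45  14  15  11  11  13  16  16  15  15  19]
 [154 145 147 138 117  80  31   9  12  15  14  12  14  20  19  15  16]
 [163 155 148 147 128  75  24  15  18  16  14  14  17  17  18  17  17]
 [156 162 157 151 138  74  23  18  14  11  13  17  14  14  18  13  15]]
```

```bash
python3 - <<'E'
from h import *
w=np.load("pics/w1.npy",allow_pickle=True).item(); p=np.array([239.43,181.99]) 
t=grab("top"); s=grab("side"); t["im"]=cv2.imread("pics/top0.png"); s["im"]=cv2.imread("pics/side0.png")
g=cv2.cvtColor(t["im"],cv2.COLOR_BGR2GRAY); print(g[184:199,132:158])
q,r,b=hole(t,(140,191),6,75); print(q,b,onplane(t,q,.094))
g=cv2.cvtColor(s["im"],cv2.COLOR_BGR2GRAY); print(g[310:330,198:224]); print(proj(s,onplane(w,p,.094)))
print(cross(w,p,t,q))
E
```

```text
[[ 30  27  35  58  92 120 133 137 137 137 142 145 149 145 138 119  83  47
   23  25  34  42  44  43  47  65]
 [ 32  31  59  98 125 135 134 137 134 133 137 147 152 152 150 147 128  93
   42  20  30  39  41  41  39  53]
 [ 28  54 103 127 133 133 135 135 134 123 122 132 143 147 144 144 138 118
   64  26  22  28  38  38  36  43]
 [ 40  83 134 141 131 123 125 126 125 101  77  78  87  97 103 105 106  99
   69  43  32  26  27  35  37  36]
 [ 58 112 145 141 131 116 107  99 104 104  86  47  31  44  58  73  74  75
   73  62  39  21  27  33  35  32]
 [ 72 137 150 138 125  94  60  51  61  82 107  77  29  17  39  64  73  75
   71  68  38  18  23  30  38  32]
 [ 80 145 155 135 107  59  26  28  58  67  96 105  47  14  30  58  68  72
   72  66  34  19  18  27  34  32]
 [ 85 145 153 130  85  32  19  60 116  97  88 111  61  17  26  51  70  74
   75  68  44  28  17  27  36  37]
 [ 85 146 154 135  87  29  14  70 124 108  84 112  62  20  30  48  70  74
   76  73  44  19  20  30  37  35]
 [ 83 148 155 138 108  51  17  35  71  74  88  97  48  16  28  52  69  70
   83  90  48  19  19  28  39  35]
 [ 73 139 
[... 2200 characters left out ...]
 91  76  67
   58  66  92 120 142 151 153 154]
 [137 131 127 117  95  80  78  87  94 100 104 102 102  91  85  76  70  65
   60  64  92 129 142 147 149 151]
 [132 131 127 117  94  75  77  81  81  84  85  87  88  81  79  75  69  66
   57  62  91 123 137 142 144 147]
 [132 129 127 112  93  76  74  80  82  79  86  86  87  80  79  73  68  60
   63  62  89 122 136 140 142 145]
 [131 132 127 111  88  75  72  77  79  82  82  83  81  77  75  72  70  71
   62  68  93 124 136 141 137 146]
 [133 131 127 114  87  74  73  79  84  82  83  83  85  81  78  76  73  71
   64  75 103 126 136 139 144 143]]
[208.32401871 318.11587607]
(array([0.45246685, 0.29293673, 0.05558889]), np.float64(0.015543835497296042))
```

```bash
python3 - <<'E'
from h import *
w=np.load("pics/w1.npy",allow_pickle=True).item(); p=(239.4,182.) 
t=grab("top"); s=grab("side")
print(cross(w,p,t,(139.7,191.5)),cross(w,p,s,(208.8,317.6)),cross(t,(139.7,191.5),s,(208.8,317.6)))
# canister marks in top0/side0
t["im"]=cv2.imread("pics/top0.png"); s["im"]=cv2.imread("pics/side0.png")
a=cv2.resize(t["im"][130:190,195:345],None,fx=5,fy=5,interpolation=cv2.INTER_NEAREST)
b=cv2.resize(s["im"][155:255,185:345],None,fx=3,fy=3,interpolation=cv2.INTER_NEAREST)
o=np.zeros((600,750,3),np.uint8); o[:300,:750]=a; o[300:600,:480]=b; cv2.imwrite("pics/c1.png",o)
E
```

```text
(array([0.45603909, 0.29563445, 0.0846574 ]), np.float64(0.002185362202354322)) (array([0.4574601 , 0.29505662, 0.09488865]), np.float64(0.0011637031812004115)) (array([0.4572416 , 0.29299558, 0.09237806]), np.float64(0.0014825432063467617))
```

View pics/c1.png

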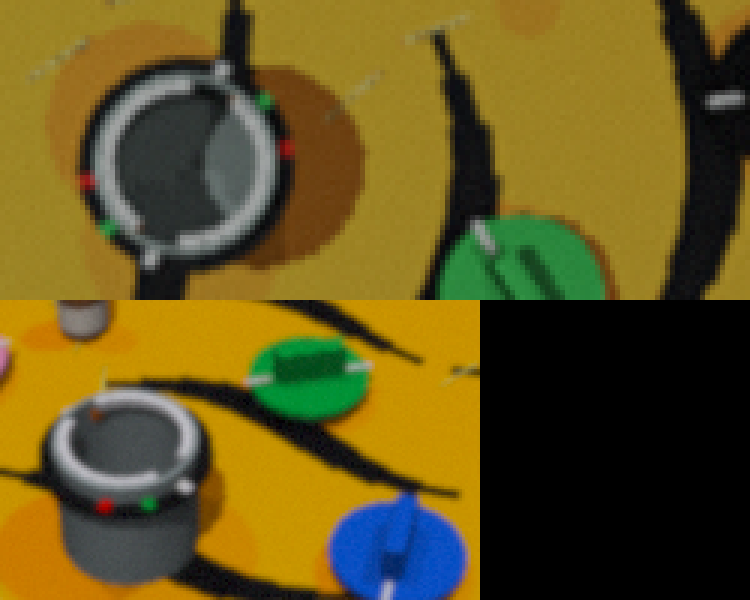

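The crop shows the canister's white marks at top-view px (239.0,143.4) and (225.0,181.2). The green marks are at (247.6,149.6) and (216.4,175.4), and the lid has white pointers at the ends of its bar.

```bash
python3 - <<'E'
from h import *
t=grab("top"); s=grab("side"); t["im"]=cv2.imread("pics/top0.png"); s["im"]=cv2.imread("pics/side0.png")
for a,b in(((239,143.4),(225,181.2)),((247.6,149.6),(216.4,175.4)),((252,159.2),(212.2,165.8))):
    A,B=onplane(t,a,.097),onplane(t,b,.097); d=A-B; print("can",(A+B)/2,np.degrees(np.arctan2(d[1],d[0])),np.linalg.norm(d))
b,l=blobs(t,(50,120,40),(75,255,255),60)
x,y,ww,h,_=b[0][0]; cs,_=cv2.findContours((l[y-6:y+h+6,x-6:x+ww+6]>0).astype(np.uint8),0,1); e=cv2.fitEllipse(cv2.convexHull(max(cs,key=cv2.contourArea)))
p=(e[0][0]+x-6,e[0][1]+y-6); print("lid",p,e[1],onplane(t,p,.024))
h=cv2.cvtColor(t["im"],cv2.COLOR_BGR2HSV)[y-6:y+ww+8,x-6:x+ww+6]; m=cv2.inRange(h,np.array((0,0,95)),np.array((180,75,255)))
n,ll,st,c=cv2.connectedComponentsWithStats(m); 
for i in range(1,n):
    if st[i][4]>4: print(st[i],onplane(t,c[i]+[x-6,y-6],.025))
s=arm.get_state();print(s["t"])
E
```

```text
can [0.5573579  0.00236469 0.097     ] -18.638850552876022 0.1285760461341686
can [0.55667683 0.00230067 0.097     ] -48.71830873761508 0.1289354603937177
can [0.55662399 0.00199867 0.097     ] -78.96274691503615 0.1283671723665233
lid (298.2874565124512, 188.7631721496582) (32.44929122924805, 33.82338333129883) [ 0.48001163 -0.21960045  0.024     ]
[13  7  5  7 16] [ 0.51991942 -0.19509238  0.025     ]
[29 31  5  6 15] [ 0.44061111 -0.24876906  0.025     ]
1.85
```

apply_moves(commands=[[[-0.6,-0.005,0.075,-0.1,0],[-0.5,0,0,-0.2,0],[-0.4,0,0,-0.2,0],[-0.4,0,0,-0.18,0],[-0.4,0,0,0,0]]], force=25)

```text
t: 2.35
eef_pos: [0.454, 0.2945, 0.0844]
ee_rot: [3.134, 0.004, -0.239]
force: [0.3, -0.8, 0.1]
width: 0.062
gripper_force: 0.0
```

```bash
python3 - <<'E'
from h import *
s=arm.get_state(); print(s["q"])
E
```

```text
[ 0.9370912   0.28132319 -0.45793382 -0.00140103 -0.84015362  0.39556346]
```

apply_moves(commands=[[[-0.2,0,0,0,0],[0.6,0,0,0,0],[0.6,0,0,0,0],[0.6,0,0,0,0],[0.6,0,0,0,0]]])

```text
t: 2.85
eef_pos: [0.4572, 0.2964, 0.0898]
ee_rot: [-3.141, -0.001, -0.24]
force: [-0.6, -2.3, 4.8]
width: 0.0279
gripper_force: 25.1
```

apply_moves(commands=[[[0.6,0,0,0.1,0],[0.6,0,0,0.15,0],[0.6,0,0,0.15,0],[0.6,0,0,0.15,0],[0.6,0,0,0.1,0],[0.6,0,0,0,0],[0.6,0,0,0,0]]])

```text
t: 3.55
eef_pos: [0.4566, 0.2961, 0.2187]
ee_rot: [-3.141, 0.0, -0.24]
force: [-0.7, 0.0, -2.9]
width: 0.0274
gripper_force: 25.0
```

```bash
python3 - <<'E'
from h import *
w=grab("side"); cv2.imwrite("pics/s2.png",w["im"][180:384,110:382])
E
```

```text
(no output)
```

View pics/s2.png

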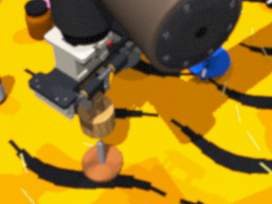

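The bobbin hangs upright in the gripper, clear of the post (pin at crop (100,152), bobbin at (97,115)).

apply_moves(commands=[[[0.6,0.05,-0.147,0,0.0472],[0.6,0.05,-0.147,0,0.0472],[0.6,0.05,-0.147,0,0.0472],[0.6,0.05,-0.147,0,0.0472],[0.6,0.05,-0.147,0,0.0472],[0.6,0.05,-0.147,0,0.0472],[0.6,0.05,-0.147,0,0.0472],[0.6,0.05,-0.147,0,0.0472],[0.6,0.05,-0.147,0,0.0472],[0.6,0.05,-0.147,0,0.0472],[0.6,0,0,0,0],[0.6,0,0,0,0]]])

```text
t: 4.8
eef_pos: [0.5563, 0.0015, 0.2172]
ee_rot: [-3.139, 0.001, 1.24]
force: [0.0, 0.8, -1.7]
width: 0.0276
gripper_force: 25.0
```

```bash
python3 - <<'E'
from h import *
s=arm.get_state();print(s["t"],s["eef_pos"],s["ee_rot"],s["q"][5])
w=grab("wrist"); np.save("pics/w3.npy",w,allow_pickle=True); cv2.imwrite("pics/w3.png",w["im"])
a=np.radians(-18.7)
for n,d in(("W+",0),("W-",180),("G+",-30),("G-",150),("R+",-60),("R-",120)):
    b=a+np.radians(d); print(n,proj(w,(.557+.0643*np.cos(b),.0022+.0643*np.sin(b),.097)).round(1))
E
```

```text
4.8 [0.55631484 0.0014545  0.21716581] [-3.13928021e+00  1.30180329e-03  1.23965437e+00] 2.4563850486669208
W+ [322.9 177.3]
W- [185.4 177.9]
G+ [312.1 209.7]
G- [192.6 143.5]
R+ [287.1 232.4]
R- [217.6 116.9]
```

View pics/w3.png

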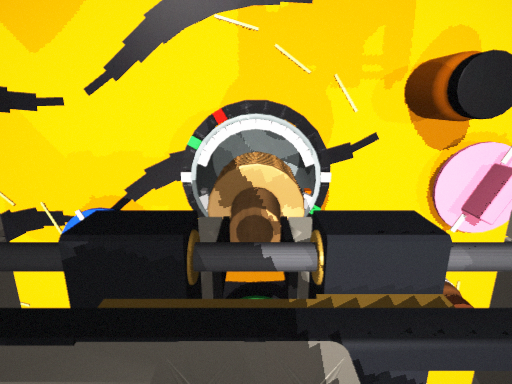

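The white marks are at about (186,178) and (325,177), red at (220,117) and green at (194,143), all within about 2 px of the prediction. I'll refine the centre from their centroids.

```bash
python3 - <<'E'
from h import *
w=np.load("pics/w3.npy",allow_pickle=True).item()
g=[]
for lo,hi,c in(((0,0,170),(180,50,255),(186,178)),((0,0,170),(180,50,255),(325,177)),((0,150,80),(6,255,255),(220,117)),((50,120,60),(75,255,255),(193,143))):
    b,l=blobs(w,lo,hi,8); b=min(b,key=lambda k:np.hypot(k[1][0]-c[0],k[1][1]-c[1])); X=onplane(w,b[1],.097); print(b,X); g.append(X)
d=g[1]-g[0]; print((g[0]+g[1])/2,np.degrees(np.arctan2(d[1],d[0])),np.linalg.norm(d))
for X in g: print(np.linalg.norm(X[:2]-[.557,.0022]))
E
```

```text
([199, 194, 9, 15, 81], [204.2, 200.5]) [ 0.50457243 -0.00363688  0.097     ]
([284, 161, 14, 15, 64], [292.2, 167.4]) [ 5.93581627e-01 -9.83053126e-05  9.70000000e-02]
([212, 108, 16, 16, 136], [219.5, 115.9]) [0.54633976 0.0655059  0.097     ]
([188, 136, 14, 14, 124], [194.2, 142.1]) [0.51638811 0.05123014 0.097     ]
[ 0.54907703 -0.00186759  0.097     ] 2.2766010316533953 0.0890795092508511
0.05275148753852431
0.03665375319860259
0.06419718102986617
0.06366537683884788
```

```bash
python3 - <<'E'
from h import *
w=np.load("pics/w3.npy",allow_pickle=True).item(); g=cv2.cvtColor(w["im"],cv2.COLOR_BGR2HSV); q=[]
for x0,x1 in((178,193),(320,333)):
    m=cv2.inRange(g[168:188,x0:x1],np.array((0,0,170)),np.array((180,60,255))); m=cv2.morphologyEx(m,cv2.MORPH_OPEN,np.ones((2,2)));ys,xs=np.nonzero(m); print((xs.min()+x0,xs.max()+x0,ys.min()+168,ys.max()+168)); q.append(onplane(w,(xs.mean()+x0,ys.mean()+168),.097))
d=q[1]-q[0];print(q,(q[0]+q[1])/2,np.degrees(np.arctan2(d[1],d[0])),np.linalg.norm(d))
G=np.array([.51639,.05123]);R=np.array([.54634,.0655])
# circle centre from red, green with known angles
for P,dg in((G,-18.7+150),(R,-18.7+120)): print(P-.0643*np.array([np.cos(np.radians(dg)),np.sin(np.radians(dg))]))
E
```

```text
(np.int64(182), np.int64(192), np.int64(173), np.int64(182))
(np.int64(320), np.int64(331), np.int64(173), np.int64(182))
[array([0.49767968, 0.02269952, 0.097     ]), array([ 0.62012205, -0.01945417,  0.097     ])] [0.55890087 0.00162267 0.097     ] -18.997238225604498 0.12949543156503393
[0.55882811 0.00292372]
[0.55893934 0.00244648]
```

apply_moves(commands=[[[0.6,0.011,0.004,0,0],[0.6,0,0,-0.12,0],[0.6,0,0,-0.12,0],[0.6,0,0,-0.12,0],[0.6,0,0,-0.12,0],[0.6,0,0,-0.12,0],[0.6,0,0,-0.02,0],[0.6,0,0,-0.02,0],[0.6,0,0,0,0]]])

```text
t: 5.75
eef_pos: [0.5596, 0.0036, 0.0913]
ee_rot: [3.141, -0.0, 1.244]
force: [-0.5, -0.2, -1.2]
width: 0.0273
gripper_force: 25.0
```

apply_moves(commands=[[[0.6,0,0,-0.012,0],[0.6,0,0,-0.012,0],[0.6,0,0,0,0]]])

```text
t: 6.05
eef_pos: [0.5592, 0.0031, 0.0862]
ee_rot: [3.141, -0.0, 1.243]
force: [0.1, -0.6, -1.7]
width: 0.0274
gripper_force: 25.0
```

apply_moves(commands=[[[0.6,0,0,-0.007,0],[0.6,0,0,0,0]]])

```text
t: 6.25
eef_pos: [0.5601, 0.003, 0.0856]
ee_rot: [3.14, -0.001, 1.244]
force: [-0.4, -1.9, 5.6]
width: 0.0275
gripper_force: 25.0
```

apply_moves(commands=[[[0.06,0,0,0,0],[0.06,0,0,0,0],[0.06,0,0,0,0],[0.06,0,0,0,0]]])

```text
t: 6.65
eef_pos: [0.5589, 0.0031, 0.0843]
ee_rot: [-3.141, 0.0, 1.243]
force: [-0.4, 0.2, -0.6]
width: 0.0411
gripper_force: 0.0
```

apply_moves(commands=[[[0.06,0,0,0.04,0],[0.06,0,0,0.1,0],[0.06,0,0,0.16,0],[0.06,0,0,0.16,0],[0.06,0,0,0.16,0],[-0.6,-0.0655,-0.187,0,-0.0345],[-0.6,-0.0655,-0.187,0,-0.0345],[-0.6,-0.0655,-0.187,0,-0.0345],[-0.6,-0.0655,-0.187,0,-0.0345],[-0.6,-0.0655,-0.187,0,-0.0345],[-0.6,-0.0655,-0.187,0,-0.0345],[-0.6,0,0,0,0]]])

```text
t: 7.85
eef_pos: [0.4788, -0.2245, 0.2091]
ee_rot: [3.141, 0.0, 0.586]
force: [1.0, -0.6, 0.4]
width: 0.0696
gripper_force: 0.0
```

```bash
python3 - <<'E'
from h import *
s=arm.get_state();print(s["t"],s["eef_pos"],s["ee_rot"],s["q"][5])
w=grab("wrist"); np.save("pics/w4.npy",w,allow_pickle=True)
t=grab("side"); o=np.zeros((584,512,3),np.uint8); o[:384]=w["im"]; o[384:,:512]=cv2.resize(t["im"][165:265,150:406],(512,200)); cv2.imwrite("pics/w4.png",o)
for z in(.024,.058):print(proj(w,(.48,-.2215,z)))
E
```

```text
7.85 [ 0.47882348 -0.2244559   0.20911864] [3.14138976e+00 3.54191518e-04 5.85577730e-01] 2.2230900023068583
[252.19205099 163.30161848]
[251.95033525 169.71990154]
```

View pics/w4.png

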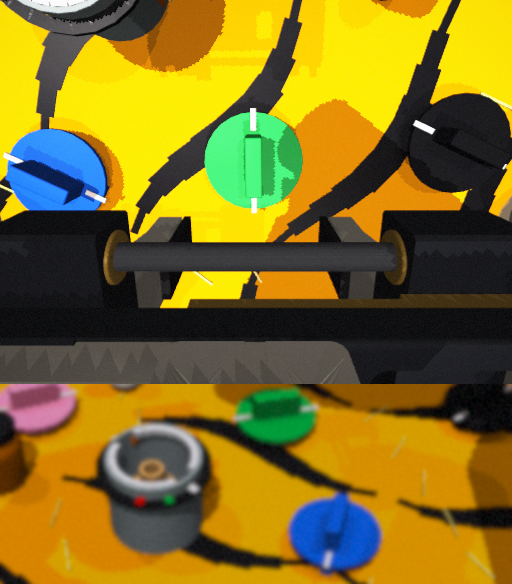

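The wrist view shows the lid at (253,160), with pointers at (253,119) and (254,205) and the bar parallel to the tool. The side crop shows the bobbin's tube ring inside the canister near its centre, at (151,468).

```bash
python3 - <<'E'
from h import *
w=np.load("pics/w4.npy",allow_pickle=True).item(); h=cv2.cvtColor(w["im"],cv2.COLOR_BGR2HSV)
m=cv2.inRange(h[100:225,195:310],np.array((45,60,40)),np.array((85,255,255))); cs,_=cv2.findContours(m,0,1)
hull=cv2.convexHull(max(cs,key=cv2.contourArea)); e=cv2.fitEllipse(hull); p=np.array(e[0])+[195,100]; print("flange",p,e[1:],onplane(w,p,.024))
q=[]
for y0,y1 in((104,135),(195,216)):
    m=cv2.inRange(h[y0:y1,240:268],np.array((0,0,190)),np.array((180,50,255))); m=cv2.morphologyEx(m,cv2.MORPH_OPEN,np.ones((2,2))); ys,xs=np.nonzero(m); c=(xs.mean()+240,ys.mean()+y0); q.append(onplane(w,c,.0245)); print(c,len(xs),xs.min()+240,xs.max()+240,ys.min()+y0,ys.max()+y0)
d=q[0]-q[1]; print(q,np.degrees(np.arctan2(d[1],d[0])),(q[0]+q[1])/2)
s=grab("side"); t=grab("top"); t["im"]=cv2.imread("pics/top0.png")
s["im"]=cv2.imread("pics/side0.png")
b,l=blobs(s,(50,120,40),(75,255,255),60); x,y,W,H,_=b[0][0]
cs,_=cv2.findContours(np.ascontiguousarray((l==l[int(b[0][1][1]),int(b[0][1][0])]).astype(np.uint8)[y+10:y+H]),0,1)
# bar's top far end corners are near-vertical in view: use pointer ends across wrist and side
g=cv2.inRange(cv2.cvtColor(s["im"][160:200,258:316],cv2.COLOR_BGR2HSV),np.array((0,0,120)),np.array((180,90,255))); n,ll,st,c=cv2.connectedComponentsWithStats(g)
for i in range(1,n):
    if st[i][4]>5:
        P=c[i]+[258,160]; print(P,st[i][4],[cross(w,proj(w,k),s,P) for k in q])
E
```

```text
flange [252.93844604 159.62783813] ((96.51358795166016, 98.00597381591797), 107.75732421875) [ 0.48400637 -0.21987233  0.024     ]
(np.float64(253.5182481751825), np.float64(119.91970802919708)) 137 251 256 109 131
(np.float64(254.85714285714286), np.float64(205.67532467532467)) 77 252 257 199 213
[array([ 0.52123937, -0.19604925,  0.0245    ]), array([ 0.43938697, -0.25205231,  0.0245    ])] 34.379767059943084 [ 0.48031317 -0.22405078  0.0245    ]
[303.63636364 176.90909091] 22 [(array([ 0.47861036, -0.20949345,  0.04415022]), np.float64(0.09148113281339168)), (array([ 0.44086868, -0.25112804,  0.02400615]), np.float64(0.003623826555334873))]
[270.76 181.24] 25 [(array([ 0.52050247, -0.19636266,  0.02462505]), np.float64(0.001613304398487917)), (array([ 0.48369097, -0.21900596,  0.04353586]), np.float64(0.09209879347026474))]
```

apply_moves(commands=[[[-0.3,0.018,0.012,0,0.005],[-0.3,0,0,-0.2,0],[-0.3,0,0,-0.2,0],[-0.3,0,0,-0.2,0],[-0.3,0,0,-0.15,0],[-0.3,0,0,-0.04,0],[-0.3,0,0,0,0],[-0.3,0,0,0,0]]])

```text
t: 8.85
eef_pos: [0.4855, -0.2187, 0.0519]
ee_rot: [3.14, -0.001, 0.61]
force: [0.3, -0.3, 0.4]
width: 0.0568
gripper_force: 0.0
```

apply_moves(commands=[[[-0.3,0,0,0,0]]])

```text
t: 8.95
eef_pos: [0.4856, -0.2189, 0.0523]
ee_rot: [3.139, -0.002, 0.609]
force: [0.4, -0.5, 1.1]
width: 0.0573
gripper_force: 0.0
```

apply_moves(commands=[[[-0.3,-0.015,-0.016,-0.004,-0.003],[-0.3,0,0,0,0],[-0.3,0,0,0,0]]])

```text
t: 9.25
eef_pos: [0.4812, -0.2224, 0.0503]
ee_rot: [3.141, -0.001, 0.599]
force: [0.5, 0.1, -0.1]
width: 0.0571
gripper_force: 0.0
```

```bash
python3 - <<'E'
from h import *
s=arm.get_state();print(s["t"],s["eef_pos"],s["ee_rot"])
w=grab("wrist"); np.save("pics/w5.npy",w,allow_pickle=True); s=arm.get_state();print(s["t"],s["eef_pos"])
print([ (k,proj(w,(.4824+.05*c,-.2222+.05*q,.024)).round(1)) for k,c,q in(("+x",.825,.565),("-x",-.825,-.565))])
h=cv2.cvtColor(w["im"],cv2.COLOR_BGR2HSV); m=cv2.inRange(h,np.array((0,0,170)),np.array((180,50,255)))
m=cv2.morphologyEx(m,cv2.MORPH_OPEN,np.ones((2,2))); n,l,st,c=cv2.connectedComponentsWithStats(m)
for i in range(1,n):
    if 15<st[i][4]<1500: print(st[i],c[i])
E
```

```text
9.25 [ 0.48116714 -0.22236343  0.05029036] [ 3.14103468e+00 -6.83052779e-04  5.98590769e-01]
9.3 [ 0.48122323 -0.22231431  0.05017651]
[('+x', array([253.8, 135.5])), ('-x', array([254.2, 282.4]))]
[250 120   9  40 353] [253.98583569 139.88668555]
[250 289   8   9  72] [253.5 293. ]
```

```bash
python3 - <<'E'
from h import *
for n,a,b,i in(("pics/w4.npy",(253.5,108.7),(254.9,213.3),(253.5,131.3)),("pics/w5.npy",(254,119.7),(253.5,297.3),(254,159.3))):
    w=np.load(n,allow_pickle=True).item(); A,B,I=[onplane(w,p,.0245) for p in(a,b,i)]
    d=A-B; print(((A+B)/2).round(4),np.linalg.norm(d),np.linalg.norm(A-I),np.degrees(np.arctan2(d[1],d[0])))
E
```

```text
[ 0.4813 -0.2234  0.0245] 0.12067372704659589 0.024280220418298172 34.255947302087506
[ 0.4814 -0.2226  0.0245] 0.12070820445948498 0.023741876596400376 34.0718676388165
```

apply_moves(commands=[[[0.9,0,0,0,0],[0.9,0,0,0,0],[0.9,0,0,0,0],[0.9,0,0,0,0],[0.9,0,0,0,0]]], force=40)

```text
t: 9.8
eef_pos: [0.4811, -0.2221, 0.0497]
ee_rot: [-3.141, 0.0, 0.599]
force: [0.1, -0.6, -1.0]
width: 0.0223
gripper_force: 0.0
```

apply_moves(commands=[[[0.9,0,0,0,0],[0.9,0,0,0,0]]])

```text
t: 10.0
eef_pos: [0.4811, -0.2221, 0.0497]
ee_rot: [-3.141, 0.0, 0.599]
force: [-0.3, 0.0, -0.5]
width: 0.0173
gripper_force: 40.0
```

apply_moves(commands=[[[0.9,0,0,0.1,0],[0.9,0,0,0.19,0],[0.9,0,0,0.19,0],[0.9,0,0,0.19,0],[0.9,0.0554,0.1603,0,-0.0422],[0.9,0.0554,0.1603,0,-0.0422],[0.9,0.0554,0.1603,0,-0.0422],[0.9,0.0554,0.1603,0,-0.0422],[0.9,0.0554,0.1603,0,-0.0422],[0.9,0.0554,0.1603,0,-0.0422],[0.9,0.0554,0.1603,0,-0.0422],[0.9,0,0,0,0]]])

```text
t: 11.2
eef_pos: [0.5598, 0.0054, 0.1834]
ee_rot: [-3.141, -0.0, -0.331]
force: [-0.0, -0.4, -1.6]
width: 0.0173
gripper_force: 40.0
```

apply_moves(commands=[[[0.9,0,0,0,0],[0.9,0,0,0,0]]])

```text
t: 11.4
eef_pos: [0.5582, 0.0018, 0.1835]
ee_rot: [3.141, 0.001, -0.328]
force: [0.1, 0.6, -0.6]
width: 0.0174
gripper_force: 40.0
```

```bash
python3 - <<'E'
from h import *
s=arm.get_state();print(s["t"],s["eef_pos"],s["ee_rot"],s["force"],s["gripper_force"])
w=grab("wrist"); np.save("pics/w6.npy",w,allow_pickle=True); cv2.imwrite("pics/w6.png",w["im"])
E
```

```text
11.4 [0.5582047  0.00183973 0.18349432] [ 3.14117981e+00  6.41270374e-04 -3.27965449e-01] [ 0.09984463  0.58677683 -0.61856996] 39.99939322471619
```

View pics/w6.png

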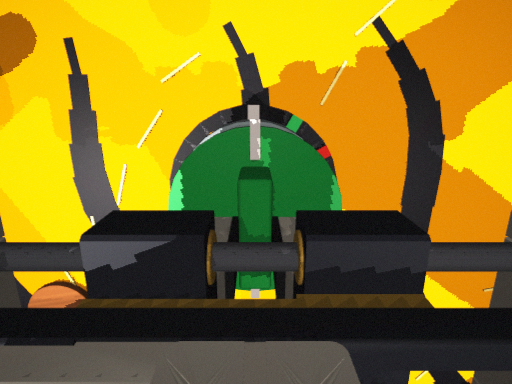

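The lid's far pointer at (254,106..160) overlays the canister's white mark. The green mark is at (294,123) and the red at (323,152).

```bash
python3 - <<'E'
from h import *
w=np.load("pics/w6.npy",allow_pickle=True).item()
for lo,hi,c,dg in(((55,150,60),(85,255,255),(294,123),-30),((0,150,80),(8,255,255),(323,152),-60)):
    b,l=blobs(w,lo,hi,8); b=min(b,key=lambda k:np.hypot(k[1][0]-c[0],k[1][1]-c[1])); X=onplane(w,b[1],.097)[:2]
    a=np.radians(-18.85+dg); print(b,X,X-.0643*np.array([np.cos(a),np.sin(a)]))
z=.1835-.0497+.0245
A,B=onplane(w,(254,105.7),z),onplane(w,(254.5,299.3),z); d=A-B; print((A+B)/2,np.linalg.norm(d),np.degrees(np.arctan2(d[1],d[0])))
print("pt outer",A,"exp centre",A[:2]-.0603*np.array([np.cos(np.radians(-18.8)),np.sin(np.radians(-18.8))]))
E
```

```text
([286, 115, 17, 18, 168], [293.8, 123.3]) [ 0.59994957 -0.04477218] [0.55763807 0.00364504]
([317, 145, 14, 14, 106], [324.0, 151.6]) [ 0.57065119 -0.06127011] [0.55821697 0.00181618]
[0.56200847 0.00099076 0.1583    ] 0.12991450091000425 -18.701051855541003
pt outer [ 0.62353626 -0.01983651  0.1583    ] exp centre [ 5.66453309e-01 -4.03887541e-04]
```

apply_moves(commands=[[[0.9,0,0.002,-0.06,0],[0.9,0,0,-0.05,0],[0.9,0,0,-0.04,0],[0.9,0,0,0,0]]])

```text
t: 11.85
eef_pos: [0.5575, 0.0021, 0.1519]
ee_rot: [3.14, 0.003, -0.33]
force: [-0.5, 0.3, -1.7]
width: 0.0169
gripper_force: 40.0
```

apply_moves(commands=[[[0.9,0,0,-0.02,0],[0.9,0,0,-0.02,0],[0.9,0,0,0,0],[0.9,0,0,0,0]]])

```text
t: 12.25
eef_pos: [0.5588, 0.0027, 0.1458]
ee_rot: [-3.142, -0.0, -0.329]
force: [-0.8, 0.1, -1.2]
width: 0.0174
gripper_force: 40.0
```

apply_moves(commands=[[[0.9,0,0,-0.012,0],[0.9,0,0,0,0],[0.9,0,0,0,0]]])

```text
t: 12.55
eef_pos: [0.5587, 0.0028, 0.1437]
ee_rot: [-3.141, -0.0, -0.329]
force: [-2.3, 1.1, 3.0]
width: 0.0173
gripper_force: 40.0
```

apply_moves(commands=[[[0.9,0,0,-0.006,0],[0.9,0,0,0,0],[0.9,0,0,0,0]]])

```text
t: 12.85
eef_pos: [0.5587, 0.0028, 0.1436]
ee_rot: [-3.141, -0.001, -0.329]
force: [-7.7, 2.7, 12.2]
width: 0.0175
gripper_force: 40.0
```

```bash
python3 - <<'E'
from h import *
s=arm.get_state();print(s["force"],s["moment"])
t=grab("side");cv2.imwrite("pics/s7.png",cv2.resize(t["im"][165:285,170:330],(800,600)))
E
```

```text
[-7.67596758  2.72178823 12.24846435] [ 0.8761001   2.59080727 -0.0191552 ]
```

View pics/s7.png

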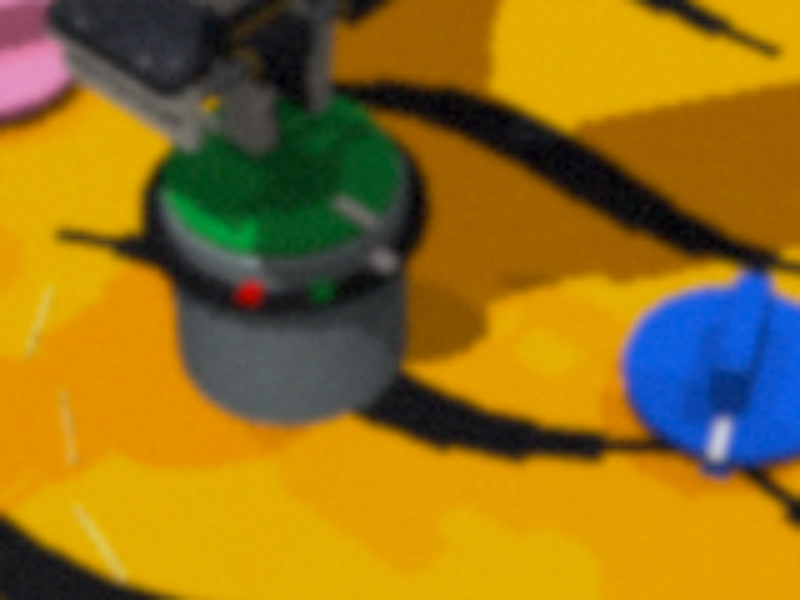

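The lid's flange lies flat on the rim, with its pointer at (352,210) in line with the white mark at (383,262). I'll ease the side load a little and start the twist.

apply_moves(commands=[[[0.9,-0.003,0,0.0015,0],[0.9,0,0,0,0],[0.9,0,0,0,-0.012],[0.9,0,0,0,-0.012],[0.9,0,0,0,-0.012],[0.9,0,0,0,-0.012],[0.9,0,0,0,-0.012],[0.9,0,0,0,-0.012],[0.9,0,0,0,0]]])

```text
t: 13.8
eef_pos: [0.5594, 0.0043, 0.1437]
ee_rot: [-3.138, -0.002, -0.555]
force: [-2.9, 8.0, 7.9]
width: 0.0171
gripper_force: 40.2
```

apply_moves(commands=[[[0.9,0,0.002,0,-0.0119],[0.9,0,0.002,0,-0.0119],[0.9,0,0,0,-0.0119],[0.9,0,0,0,-0.0119],[0.9,0,0,0,-0.0119],[0.9,0,0,0,-0.0119],[0.9,0,0,0,-0.0119],[0.9,0,0,0,-0.0119],[0.9,0,0,0,0],[0.9,0,0,0,0],[0.9,0,0,0,0]]])

```text
t: 14.9
eef_pos: [0.5591, 0.0034, 0.1436]
ee_rot: [-3.14, -0.002, -0.853]
force: [-2.7, -0.7, 5.8]
width: 0.0173
gripper_force: 40.1
```

```bash
python3 - <<'E'
from h import *
s=arm.get_state();print(s["eef_pos"],s["ee_rot"],s["force"],s["moment"],s["gripper_force"])
t=grab("side");a=cv2.resize(t["im"][165:285,170:330],(640,480)); w=grab("wrist"); np.save("pics/w8.npy",w,allow_pickle=True)
o=np.zeros((480,800,3),np.uint8); o[:,:480]=a[:,:480]; o[:240,480:]=cv2.resize(w["im"][60:300,100:420],(320,240)); cv2.imwrite("pics/s8.png",o)
E
```

```text
[0.55913745 0.00338389 0.14364722] [-3.13989922e+00 -1.74773112e-03 -8.53426318e-01] [-2.73496037 -0.73568491  5.79565247] [-0.06708178  0.55526735  0.21929525] 40.07722198963165
```

View pics/s8.png

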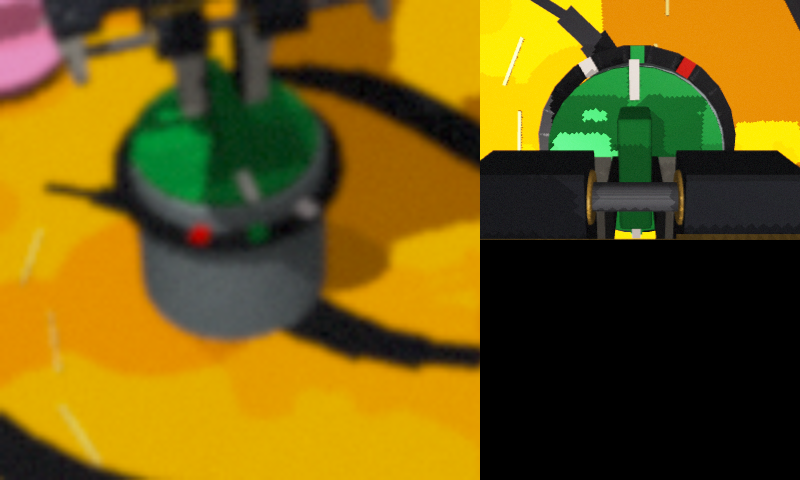

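The lid is flush on the rim. In the wrist inset its pointer at (634,80) lines up with the green mark at (638,53), and the grip is holding at 40 N, so I'm handing in.

```bash
python3 -c "
from station import arm
print(arm.job_done())"
```

```text
the job is handed in; nothing more can be done
None
```

I handed the job in at about 15 s of the 58 s. The bobbin is standing in the canister and the lid is seated flat, twisted 30° clockwise to the green half marks, and still held there at 40 N. The judge's verdict was not shown to me.

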